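Fetch the press anvil from behind its tooling

ROBOT

A 6-joint arm with a two-finger parallel gripper is mounted at the origin on the work surface. World frame = base frame: x ahead of the robot, y to its left, z up, the work surface at z = 0. Lengths are in m, angles in rad, forces in N, time in s.
With the tool pointing down it reaches from about 0.25 to 0.85 m from the base axis. Payload 12.5 kg.
Tool frame: the origin (TCP) lies between the finger pads; the fingertips stand 14 mm ahead of it and the grasp point (between the pads) lies 5 mm behind it (manip.finger_overhang is the z of the fingertips in the tool frame, in m); z points along the fingers, y is the direction in which the jaws open and shut (so a half turn about z gives the same grasp; the last joint's range is limited). The gripper opens to 93 mm and grips with 3 to 60 N. Pads are 15 mm wide; open, the fingers measure 128 mm over their backs; the gripper's body (75 mm by 188 mm) begins 65 mm behind the grasp point.
Start: joints at [-1.223, 0.351, 1.652, -0, 1.139, -0.085], TCP at [0.231, -0.499, 0.233] pointing down, gripper open.
Joint ranges: [-2.75, 2.75], [-0.79, 2.1], [0.01, 2.65], [-1.57, 4.71], [0.07, 3.14], [-2.87, 2.87]. Speed limits (rad/s): [2.22, 2.22, 2.79, 3.14, 3.14, 3.14].

INTERFACE

Orientations are given as a unit quaternion [w, x, y, z].
In Python, from workcell import manip gives the robot as it stands.
- The arm moves only by the tool jog_arm, never from a script. Its argument "commands" is text: rows parted by semicolons, each of 7 numbers parted by spaces: the finger opening in mm, from 0 to 93, then the shift along the tool's x, y, z in mm, then the turn, a rotation vector about the tool's x, y, z in degrees. A call has 1 to 10 rows; each row shifts and turns the commanded pose from where the row before left it, along the tool's axes as they then stand; what a row does not reach is not made up. A row lasts 1/10 s, in which the tool goes at most 50 mm and 8.59 degrees, less where a joint would pass 70% of its speed; a pose out of reach is approached as far as the arm can. A call is refused whole if a number of a shift passes 50 or a number of a turn 8.59, either way. A call with a gripper value outside its range is refused whole. The fingers move at their own pace and stop on an object; "force" is the grip in N (left out, the last holds). Time passes only in rows, so rows that do not move let the fingers close. It gives the time, the measured TCP pose, the force and the opening at its end, in the units of the state.
- manip.read_state(): the state, without advancing time (a new reading comes with each control period).
- manip.snapshot(name): name is "scene" or "side" or "wrist"; returns the picture (420x560x3 uint8, blue, green, red); there is no depth.
- manip.camera_params(name): a dict with "fx", "fy", "cx", "cy" (pixels), "extrinsics" (4x4, takes a point from camera to world coordinates). Camera axes: x right, y up, looking along -z (the intrinsics and any distortion apply to the point x, -y, -z); pixel columns grow to the right and rows downward; lengths in m; the calibration is good to about 2 mm. The wrist camera is an equidistant fisheye: a pixel r from the principal point sees the ray r / f radians off the axis. A picture is of the moment at which its call begins: read the wrist's pose just before it. camera_params takes no time and is no camera call; for the wrist camera it gives the pose at the moment of the call.
- manip.finish_job(): hands the job in, once; it reports no verdict.
The state is a dict: "clock": time; "joint_pos": joint angles; "dq": joint speeds; "joint_efforts": joint torques, N m; "position": TCP position; "ee_rot": TCP orientation; "ft_force": force on the tool from outside, world axes, zero at the start; "wrist_torque": the same for the moment, N m; "gripper_width": opening from 0.0 (shut) to 1.0 (fully open).
Only numpy, scipy, OpenCV 4.12 (cv2) and the standard library are available. Lean on these libraries where they do the work, as an engineer would, in place of code of your own. Each camera call takes 0.05 s, during which the arm holds its last target.

TASK

The round notched press anvil sits at the back of its tooling bay, behind the stepped round mandrel and the square receiver block: stand these two upright in the shallow metal tray, then fetch the anvil and set it flat in the round recess of the kit plate. When it is seated, put the mandrel and the block back in front of the bay, upright and each on the very spot where it stood at the start. Set things down, do not drop or tip them, and leave the parts already on the kit plate, the ring in the other bay and the ball-lock pin where they are.

Things in the scene. Friction and masses are not known exactly. Their poses are not given: they have to be found in the camera images.
- mandrel_mid (a point): Stepped press mandrel, plain steel, round, upright on the bay's apron, left or right of the block (axes 37 mm apart). 84 mm tall: foot flange 30 mm across, 12 mm high; shank 22 mm across from 12 to 70 mm above its foot (grip at about 58 mm, along the bay's x); nose 13 mm across on top. 0.22 kg. Point on its axis half-way up, 42 mm above its foot; z up.
- block_mid (a point): Receiver block, plain steel, a square pillar 26 x 26 mm, 78 mm tall, with a 13 mm bore in its top, upright on the bay's apron beside the mandrel, sides nearly parallel to the bay's (grip at about 58 mm above its foot, along the bay's x). 0.34 kg. Point at its centre, 39 mm above its foot; z up, x and y square to its sides.
- anvil_mid (a point): Press anvil, polished steel disc 60 mm across and 32 mm thick with four notches of different widths (8 to 18 mm) in its rim, lying flat between the cheeks of the bay behind the mandrel and the block. About 0.62 kg. The point is at its centre, 16 mm above its underside; z up.
- bay: Fixed grey plastic stall, 145 (x) by 84 mm (y); origin at centre of underside, x from open front to back. Mandrel, block, anvil stand on its 6 mm base. Two cheeks (72 mm apart, x -24 to 72 mm) and a back wall (inner face x = 67) are 40 mm high; anvil centre at x = 8, y = 0, top at 38 mm: grip it front and back only. Mandrel and block at x = -44, y = +-18 bar its front. A like bay holds the ring.
- tray: Side area for the mandrel and the block: a fixed shallow grey metal tray, 130 mm (x) by 180 mm (y) outside, rim 14 mm high, walls and floor 3 mm thick. Empty at the start. Origin at the centre of its underside, z up. There is room for the two side by side at y = +-42 mm.
- kit_seat (a point): Kit plate: a fixed black plastic plate 140 mm (x) by 200 mm (y), 10 mm thick, with a round recess 77 mm across and 4 mm deep, lined light grey, for the anvil. The point is at the centre of the recess floor, 6 mm above the bench; z up. The plate's centre lies 50 mm from it in its +y direction; the gusset plate and the threaded insert lie on the plate on that side.
- ring_mid (a point): Leave alone: bolster ring, plain steel, 60 mm across and 32 mm high with a 34 mm through hole and no notches, at the back of the second bay. Not the anvil. Point at its centre.
- gusset_mid (a point): Leave alone: matte grey titanium gusset plate, a right triangle with legs of 70 and 58 mm, 4 mm thick, with a triangular opening, lying on the kit plate. Point at its middle.
- insert_mid (a point): Leave alone: bronze threaded insert, 18 mm across and 20 mm high with a through hole, standing on the kit plate. Point at its centre.
- pin_mid (a point): Leave alone: stainless ball-lock pin with a red T-handle, about 85 mm long and 14 mm high, lying on the bench. Point about the middle of its length.
There are look-alikes about, which are no part of the job. Leave any purple look-alike of the part that bears anvil_mid alone.

How it is judged:
By the outcome, as a careful person would: the job done as asked, in the order asked, and still so for the second after the job is handed in, with the robot touching nothing.
It also fails if it takes over 128 s, if anything falls off the work surface, if the arm or the gripper's body presses on something with over 40 N, if the wrist force passes 120 N, or if a joint passes its speed limit or range.

## Working session

There is one attempt and no reset: what is moved stays moved. The work goes in short steps, Python scripts to look and compute and a tool call to move; the robot and the scene stay as the last step left them, time stands still between calls to the robot, and variables do not carry over. Pictures are saved under pics/ and viewed, and the job is handed in when it is done.

Besides the shell and the picture viewer there is one more tool, called after ">>>" as a command line: name --argument value ..., lists and objects as JSON in quotes. jog_arm: Moves the arm, as the interface text tells. Its arguments: {"type":"object","properties":{"commands":{"type":"string"},"force":{"type":"number"}},"required":["commands"]}

```bash
ls; mkdir -p pics
python3 - <<'E'
from workcell import manip
import cv2,numpy as np
np.set_printoptions(precision=4,suppress=True)
for n in ["scene","side","wrist"]:
    p=manip.camera_params(n);print(n,p)
    cv2.imwrite(f"pics/{n}0.png",manip.snapshot(n))
print(manip.read_state(), manip.finger_overhang)
E
```

```text
pics
scene {'fx': 542.0635235537525, 'fy': 542.0635235537525, 'cx': 286.3514393029502, 'cy': 213.85271819078253, 'extrinsics': array([[ 0.426 , -0.7475,  0.5097,  1.3143],
       [ 0.9046,  0.3615, -0.2259, -0.3512],
       [-0.0154,  0.5573,  0.8302,  1.3656],
       [ 0.    ,  0.    ,  0.    ,  1.    ]])}
side {'fx': 392.81919809198, 'fy': 392.81919809198, 'cx': 285.31414850684143, 'cy': 215.3490630445659, 'extrinsics': array([[-0.9606,  0.1956, -0.1974,  0.3569],
       [-0.2777, -0.6487,  0.7086,  0.6173],
       [ 0.0106,  0.7355,  0.6775,  0.6629],
       [ 0.    ,  0.    ,  0.    ,  1.    ]])}
wrist {'fx': 325.19226210127806, 'fy': 325.19226210127806, 'cx': 277.60449751161855, 'cy': 215.02027736285694, 'extrinsics': array([[ 0.419 ,  0.8775,  0.2332,  0.2954],
       [-0.908 ,  0.4053,  0.1063, -0.4687],
       [-0.0013, -0.2563,  0.9666,  0.3846],
       [ 0.    ,  0.    ,  0.    ,  1.    ]])}
{'clock': 0.15, 'joint_pos': array([-1.2226,  0.3511,  1.6522, -0.    ,  1.1391, -0.0846]), 'dq': array([-0.0002, -0.0013, -0.0008,  0.0006, -0.0011, -0.0011]), 'joint_efforts': array([  0.0004, -49.7464, -28.5347,   0.0699,   0.0245,  -0.0001]), 'position': array([ 0.2306, -0.4991,  0.2322]), 'ee_rot': array([-0.0004,  0.9767,  0.2147, -0.0001]), 'ft_force': array([ 0.5115,  0.9046, -0.8754]), 'wrist_torque': array([0.0221, 0.0004, 0.0095]), 'gripper_width': 0.9965805228118679} 0.014
```

View pics/scene0.png

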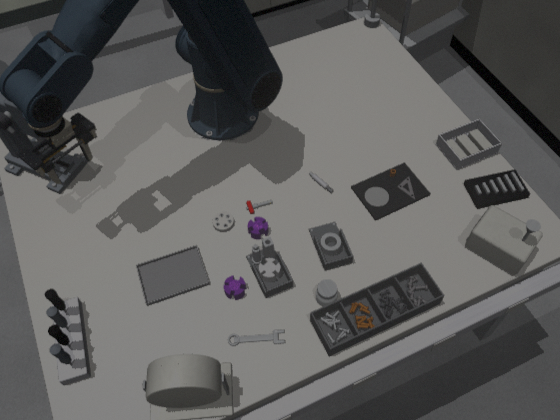

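View pics/side0.png

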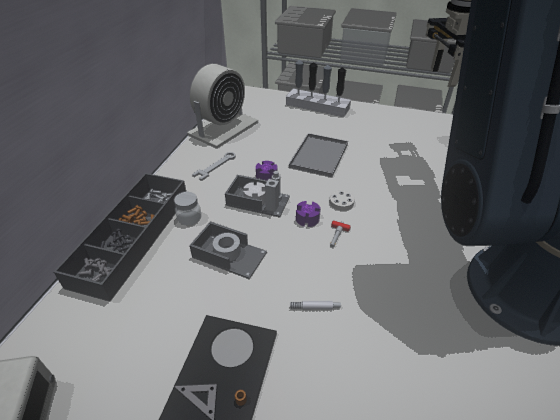

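View pics/wrist0.png

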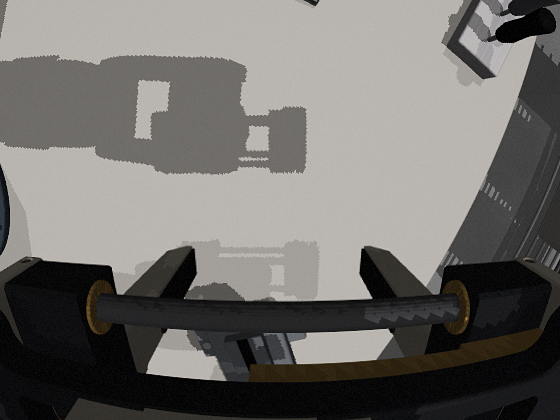

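Scene view: bay with anvil at (269,268) and mandrel/block at about (257,252) and (267,244). Tray at (173,275), kit plate at (391,191) with its recess at (377,197), ring bay at (330,244). Things that could be taken for the anvil: purple discs at (258,227) and (235,287), the grey drilled disc at (223,222), and the ring at (330,242). The notched steel disc in the bay at (270,268) fits the description. Next, close crops.

Run:
```python
import cv2
a=cv2.imread("pics/scene0.png");b=cv2.imread("pics/side0.png")
cv2.imwrite("pics/c1.png",cv2.resize(a[200:310,210:310],None,fx=5.4,fy=5.4,interpolation=cv2.INTER_CUBIC))
cv2.imwrite("pics/c2.png",cv2.resize(b[150:260,190:320],None,fx=5.4,fy=5.4,interpolation=cv2.INTER_CUBIC))
cv2.imwrite("pics/c3.png",cv2.resize(a[230:310,130:310],None,fx=4.4,fy=4.4,interpolation=cv2.INTER_CUBIC))
```

```text
(no output)
```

View pics/c1.png

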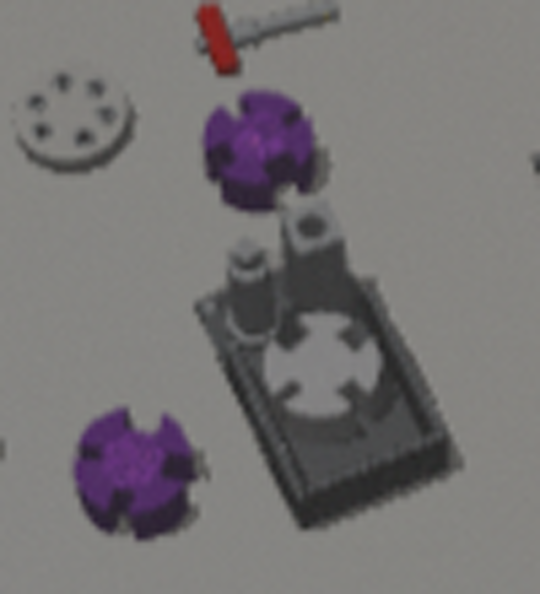

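View pics/c2.png

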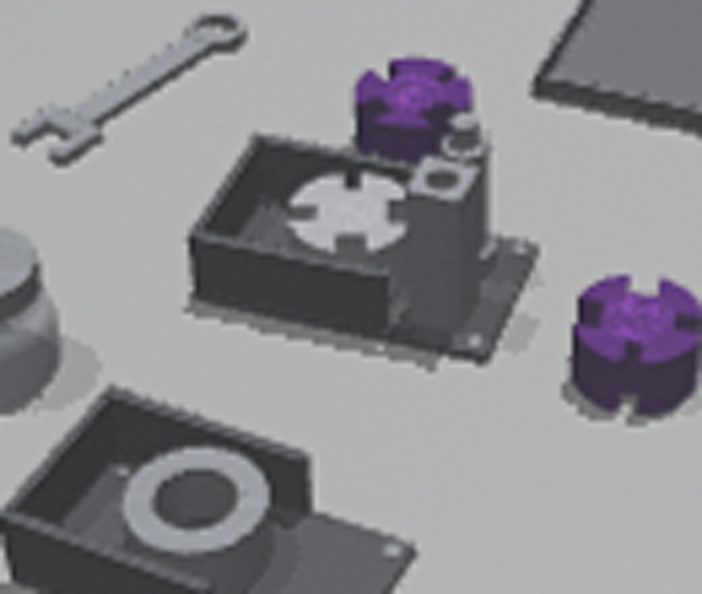

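```bash
cat > h.py <<'E'
from workcell import manip
import cv2,numpy as np
np.set_printoptions(precision=4,suppress=True)
def ray(p,u,v,wrist=False):
    E=np.array(p["extrinsics"]);x=(u-p["cx"])/p["fx"];y=(v-p["cy"])/p["fy"]
    if wrist:
        r=np.hypot(x,y);s=np.tan(r)/r if r>1e-9 else 1.;x*=s;y*=s
    d=E[:3,:3]@np.array([x,-y,-1.]);return E[:3,3],d
def onz(p,u,v,z,wrist=False):
    o,d=ray(p,u,v,wrist);return o+d*(z-o[2])/d[2]
def proj(p,P,wrist=False):
    E=np.array(p["extrinsics"]);q=(np.atleast_2d(P)-E[:3,3])@E[:3,:3]
    x=q[:,0]/-q[:,2];y=-q[:,1]/-q[:,2]
    if wrist:
        r=np.hypot(x,y)+1e-12;k=np.arctan(r)/r;x=x*k;y=y*k
    return np.c_[p["cx"]+p["fx"]*x,p["cy"]+p["fy"]*y]
E
python3 - <<'E'
from h import *
s=manip.camera_params("scene");w=manip.camera_params("side")
c1=lambda u,v:(210+u/5.4,200+v/5.4)
c2=lambda u,v:(190+u/5.4,150+v/5.4)
for n,(u,v),z in [("anvil",(323,363),.038),("mandtop",(250,250),.09),("blocktop",(311,223),.084),("bayFL",(197,303),.006),("bayBL",(300,495),.046),("bayBR",(447,437),.046),("purp1",(260,140),.032)]:
    print("scene",n,onz(s,*c1(u,v),z))
for n,(u,v),z in [("anvil",(350,211),.038),("mandtop",(465,123),.09),("blocktop",(443,178),.084),("baycorner front",(487,362),.0),("bayBcorn",(190,238),.046),("bayB2",(258,137),.046),("FL",(540,247),.006)]:
    print("side",n,onz(w,*c2(u,v),z))
for n,(u,v),z in [("seat",(377,197),.006),("trayC",(173,275),.003)]: print(n,onz(s,u,v,z))
print("seat side",onz(w,232,347.5,.006))
for n,u,v in [("t1",137.5,268),("t2",196,247),("t3",210,281),("t4",148,303)]: print(n,onz(s,u,v,.014))
for n,u,v in [("t1",309,135),("t2",348,141),("t3",336,174),("t4",290,157)]: print(n,onz(w,u,v,.014))
E
```

```text
scene anvil [ 0.6403 -0.1069  0.038 ]
scene mandtop [ 0.5918 -0.1233  0.09  ]
scene blocktop [ 0.5873 -0.0878  0.084 ]
scene bayFL [ 0.562  -0.1467  0.006 ]
scene bayBL [ 0.7068 -0.149   0.046 ]
scene bayBR [ 0.7095 -0.0696  0.046 ]
scene purp1 [ 0.4981 -0.0806  0.032 ]
side anvil [ 0.64   -0.1083  0.038 ]
side mandtop [ 0.5879 -0.1227  0.09  ]
side blocktop [ 0.5876 -0.0887  0.084 ]
side baycorner front [ 0.5605 -0.0665  0.    ]
side bayBcorn [ 0.6995 -0.0594  0.046 ]
side bayB2 [ 0.6976 -0.1397  0.046 ]
side FL [ 0.5576 -0.1459  0.006 ]
seat [0.5444 0.2965 0.006 ]
trayC [ 0.5265 -0.3573  0.003 ]
seat side [0.5427 0.2963 0.006 ]
t1 [ 0.468 -0.441  0.014]
t2 [ 0.4751 -0.268   0.014 ]
t3 [ 0.5954 -0.2702  0.014 ]
t4 [ 0.5847 -0.446   0.014 ]
t1 [ 0.5781 -0.4404  0.014 ]
t2 [ 0.455  -0.4417  0.014 ]
t3 [ 0.4588 -0.2636  0.014 ]
t4 [ 0.6025 -0.3059  0.014 ]
```

View pics/c3.png

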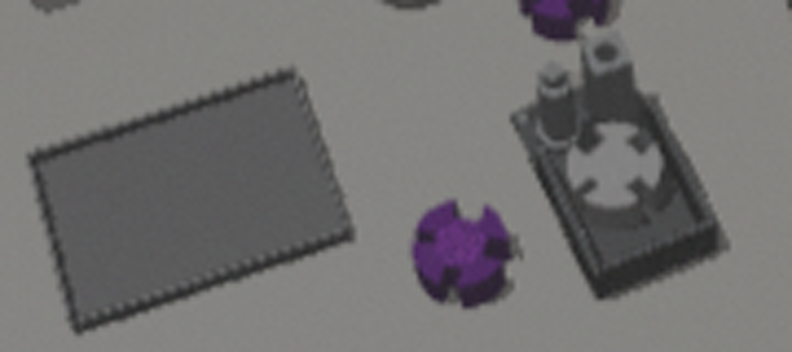

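>>> jog_arm --commands "93 0 0 0 0 0 -8.15;93 0 0 0 0 0 -8.15;93 0 0 0 0 0 -8.15;93 0 0 0 0 0 -8.15;93 0 0 0 0 0 -8.15;93 0 0 0 0 0 -8.15;93 0 0 0 0 0 -8.15;93 0 0 0 0 0 -8.15;93 20 19 0 0 0 0;93 33 32 0 0 0 0"

```text
clock: 1.15
position: [0.2812, -0.4466, 0.2323]
ee_rot: [-0.0, 0.708, 0.706, -0.0]
ft_force: [0.5, 0.0, -0.8]
gripper_width: 1.003
```

>>> jog_arm --commands "93 34 33 0 0 0 0;93 34 33 0 0 0 0;93 34 33 0 0 0 0;93 34 33 0 0 0 0;93 34 33 0 0 0 0;93 34 33 0 0 0 0;93 34 33 0 0 0 0;93 34 33 0 0 0 0;93 34 32 0 0 0 0;93 25 25 0 0 0 0"

```text
clock: 2.15
position: [0.604, -0.1129, 0.2324]
ee_rot: [-0.0, 0.707, 0.708, 0.0]
ft_force: [-0.4, -0.7, 0.0]
gripper_width: 1.001
```

>>> jog_arm --commands "93 8 7 0 0 0 0;93 0 0 0 0 0 0;93 0 0 0 0 0 0"

```text
clock: 2.45
position: [0.609, -0.1081, 0.2324]
ee_rot: [-0.0, 0.707, 0.707, -0.0]
ft_force: [-0.1, 0.6, -0.8]
gripper_width: 0.999
```

Run:
```python
from h import *
p=manip.camera_params("wrist");print(manip.read_state())
im=manip.snapshot("wrist");cv2.imwrite("pics/w1.png",im);np.save("pics/w1p.npy",p["extrinsics"])
```

```text
{'clock': 2.45, 'joint_pos': array([-0.2508,  0.476 ,  1.4638, -0.0003,  1.2025, -0.2502]), 'dq': array([-0.0142, -0.0103,  0.0066,  0.0011, -0.0008,  0.0015]), 'joint_efforts': array([  1.4633, -57.1544, -29.8346,   0.125 ,   0.0267,   0.036 ]), 'position': array([ 0.609 , -0.1081,  0.2324]), 'ee_rot': array([-0.0002,  0.7073,  0.707 , -0.0003]), 'ft_force': array([-0.0675,  0.5832, -0.7995]), 'wrist_torque': array([-0.0877, -0.1017,  0.0073]), 'gripper_width': 0.9991262851822146}
```

View pics/w1.png

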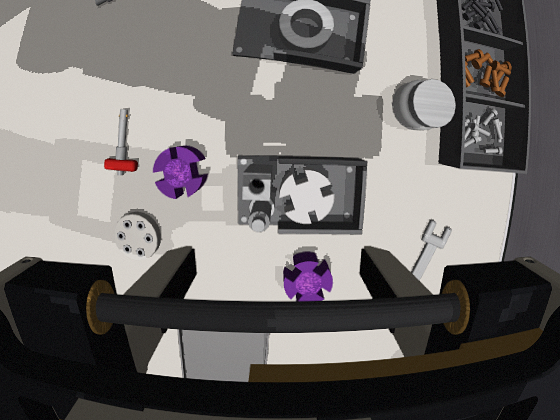

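Run:
```python
import cv2
a=cv2.imread("pics/w1.png")
cv2.imwrite("pics/w1c.png",cv2.resize(a[140:250,225:375],None,fx=5,fy=5,interpolation=cv2.INTER_CUBIC))
```

```text
(no output)
```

View pics/w1c.png

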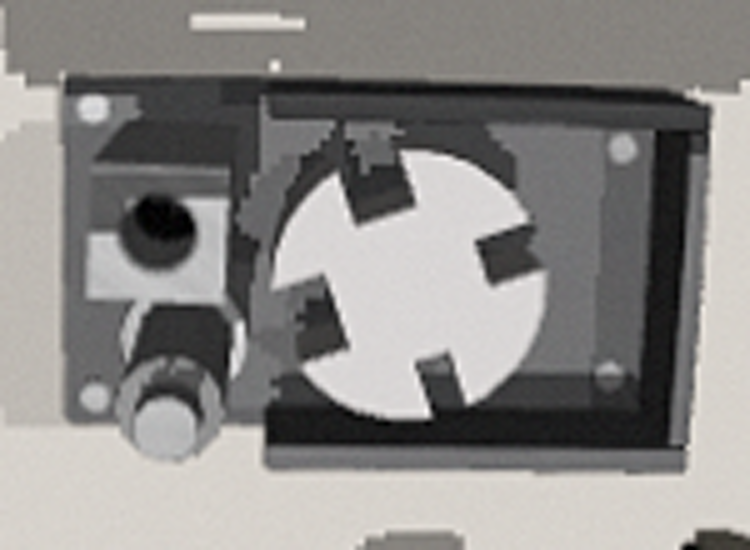

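Run:
```python
from h import *
p=manip.camera_params("wrist")
c=lambda u,v:(225+(u-2)/5,140+(v-2)/5)
for n,(u,v),z in [("nose",(167,428),.09),("shoulder",(168,400),.076),("bore",(158,231),.084),("b1",(88,300),.084),("b2",(226,299),.084),("b3",(226,166),.084),("b4",(90,163),.084),
 ("foot left edge",(121,340),.018),("foot right",(246,345),.018),
 ("anvilL",(273,285),.038),("anvilR",(549,285),.038),("anvilT",(410,148),.038),("anvilB",(410,420),.038),
 ("baseFL",(65,77),.006),("baseFR",(66,422),.006),("chkR F",(265,467),.04),("chkR B",(686,470),.04),("backL",(710,105),.04),("scr1",(94,108),.006),("scr2",(95,396),.006),("scr3",(623,148),.006),("scr4",(609,377),.006)]:
    print(n,onz(p,*c(u,v),z,True))
```

```text
nose [ 0.5906 -0.1249  0.09  ]
shoulder [ 0.59   -0.1233  0.076 ]
bore [ 0.5891 -0.0881  0.084 ]
b1 [ 0.5756 -0.1013  0.084 ]
b2 [ 0.6018 -0.1012  0.084 ]
b3 [ 0.602  -0.0758  0.084 ]
b4 [ 0.5765 -0.0751  0.084 ]
foot left edge [ 0.5756 -0.125   0.018 ]
foot right [ 0.6047 -0.1263  0.018 ]
anvilL [ 0.6109 -0.1079  0.038 ]
anvilR [ 0.6716 -0.1078  0.038 ]
anvilT [ 0.6403 -0.0778  0.038 ]
anvilB [ 0.6414 -0.1386  0.038 ]
baseFL [ 0.5624 -0.0646  0.006 ]
baseFR [ 0.5604 -0.1484  0.006 ]
chkR F [ 0.6091 -0.1489  0.04  ]
chkR B [ 0.7051 -0.1502  0.04  ]
backL [ 0.7059 -0.0671  0.04  ]
scr1 [ 0.5692 -0.072   0.006 ]
scr2 [ 0.5678 -0.1418  0.006 ]
scr3 [ 0.6942 -0.0809  0.006 ]
scr4 [ 0.6932 -0.1372  0.006 ]
```

>>> jog_arm --commands "60 -16.7 -19 10 0 0 0;60 0 0 25 0 0 0;60 0 0 35 0 0 0;60 0 0 35 0 0 0;60 0 0 30 0 0 0;60 0 0 20 0 0 0;60 0 0 12 0 0 0;60 0 0 6.4 0 0 0;60 0 0 0 0 0 0;60 0 0 0 0 0 0" --force 25

```text
clock: 3.5
position: [0.5911, -0.1243, 0.0602]
ee_rot: [0.001, 0.707, 0.707, 0.0]
ft_force: [-0.3, -0.4, 0.1]
gripper_width: 0.646
```

Run:
```python
from h import *
print(manip.read_state()["position"])
im=manip.snapshot("wrist");s=manip.snapshot("side")
cv2.imwrite("pics/w2.png",im);cv2.imwrite("pics/s2.png",cv2.resize(s[130:240,190:330],None,fx=5,fy=5,interpolation=cv2.INTER_CUBIC))
```

```text
[ 0.5911 -0.1243  0.0602]
```

View pics/w2.png

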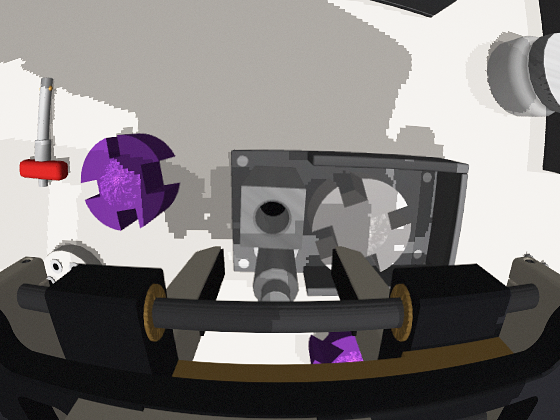

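View pics/s2.png

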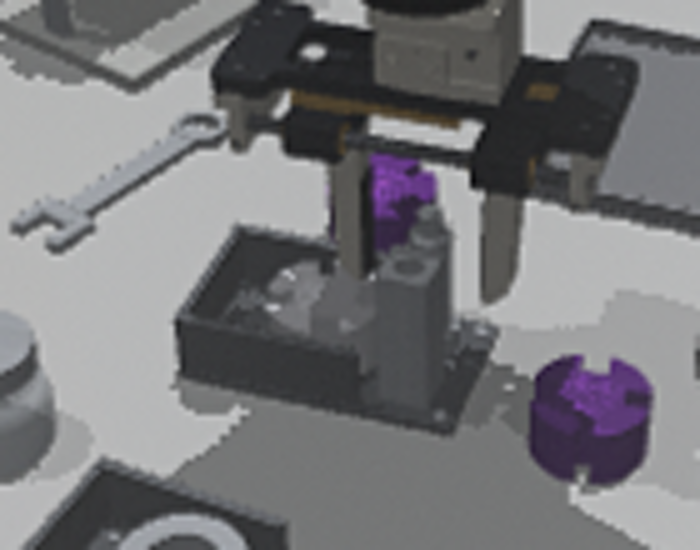

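The mandrel's nose at (275,280) sits between the fingers, whose inner edges are at about 222 and 335. It's centred and well clear of the block at (272,215). Closing now.

>>> jog_arm --commands "40 0 0 0 0 0 0;30 0 0 0 0 0 0;24 0 0 0 0 0 0;15 0 0 0 0 0 0;15 0 0 0 0 0 0;15 0 0 0 0 0 0;15 0 0 0 0 0 0;15 0 0 0 0 0 0" --force 25

```text
clock: 4.4
position: [0.5906, -0.1239, 0.0592]
ee_rot: [-0.0, 0.707, 0.707, -0.0]
ft_force: [-0.9, 0.1, -0.3]
gripper_width: 0.233
```

>>> jog_arm --commands "15 0 0 -5 0 0 0;15 0 0 -15 0 0 0;15 0 0 -30 0 0 0;15 0 0 -40 0 0 0;15 -15 -4 -30 0 0 0;15 -35 -9 -20 0 0 0;15 -45 -11 0 0 0 0;15 -45 -11 0 0 0 0;15 -40 -11 0 0 0 0;15 -30 -8 0 0 0 0"

```text
clock: 5.4
position: [0.5357, -0.3363, 0.2005]
ee_rot: [0.0, 0.708, 0.707, -0.0]
ft_force: [0.4, -0.1, -2.4]
gripper_width: 0.231
```

>>> jog_arm --commands "15 -15 -5 0 0 0 0;15 0 0 0 0 0 0;15 0 0 0 0 0 0"

```text
clock: 5.7
position: [0.5319, -0.3482, 0.1996]
ee_rot: [-0.0, 0.707, 0.707, 0.0]
ft_force: [-1.1, 0.2, -2.8]
gripper_width: 0.231
```

Run:
```python
from h import *
p=manip.camera_params("wrist");np.save("pics/w3p.npy",p["extrinsics"]);print(manip.read_state()["position"],manip.read_state()["gripper_width"])
cv2.imwrite("pics/w3.png",manip.snapshot("wrist"))
```

```text
[ 0.5319 -0.3482  0.1996] 0.23125745282480453
```

View pics/w3.png

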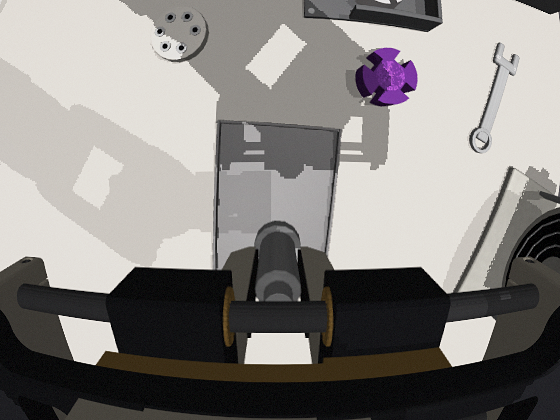

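Run:
```python
from h import *
p=manip.camera_params("wrist")
a=onz(p,218,121,.014,True);b=onz(p,341.5,129.5,.014,True);l=onz(p,214,268,.014,True)
print(a,b,l,np.linalg.norm(a-b))
d=(b-a)/np.linalg.norm(b-a);n=np.array([d[1],-d[0],0]);c=(a+b)/2+n*.09
print(c,np.degrees(np.arctan2(d[1],d[0])),c+n*.042,c-n*.042)
```

```text
[ 0.4706 -0.2648  0.014 ] [ 0.5989 -0.2736  0.014 ] [ 0.4593 -0.4287  0.014 ] 0.12855076836017598
[ 0.5286 -0.359   0.014 ] -3.898413581800129 [ 0.5258 -0.4009  0.014 ] [ 0.5315 -0.3171  0.014 ]
```

>>> jog_arm --commands "15 -15 -2 5 0 0 0;15 -25 -3 15 0 0 0;15 -12 -1 30 0 0 0;15 0 0 30 0 0 0;15 0 0 25 0 0 0;15 0 0 18 0 0 0;15 0 0 10 0 0 0;15 0 0 6 0 0 0;15 0 0 2 0 0 0;15 0 0 0 0 0 0"

```text
clock: 6.75
position: [0.526, -0.4012, 0.0588]
ee_rot: [0.0, 0.707, 0.707, 0.0]
ft_force: [-0.4, -0.4, -2.8]
gripper_width: 0.235
```

>>> jog_arm --commands "15 0 0 1 0 0 0;15 0 0 1 0 0 0;15 0 0 0 0 0 0"

```text
clock: 7.05
position: [0.5257, -0.401, 0.0565]
ee_rot: [0.0, 0.707, 0.707, 0.0]
ft_force: [0.1, -0.4, -2.7]
gripper_width: 0.235
```

>>> jog_arm --commands "15 0 0 0.5 0 0 0;15 0 0 0.5 0 0 0;15 0 0 0 0 0 0;15 0 0 0 0 0 0"

```text
clock: 7.45
position: [0.5258, -0.4012, 0.0561]
ee_rot: [0.0, 0.707, 0.707, -0.0]
ft_force: [-2.5, 1.5, 6.8]
gripper_width: 0.231
```

>>> jog_arm --commands "15 0 0 -0.4 0 0 0;23 0 0 0 0 0 0;26 0 0 0 0 0 0;32 0 0 0 0 0 0;45 0 0 0 0 0 0;60 0 0 0 0 0 0;60 0 0 0 0 0 0;60 0 0 -10 0 0 0;60 0 0 -25 0 0 0;60 0 0 -40 0 0 0"

```text
clock: 8.45
position: [0.5248, -0.4002, 0.1301]
ee_rot: [-0.002, 0.707, 0.707, -0.0]
ft_force: [-0.1, -0.9, 0.8]
gripper_width: 0.644
```

>>> jog_arm --commands "60 15 4 -40 0 0 0;60 35 7 -30 0 0 0;60 45 9 0 0 0 0;60 45 9 0 0 0 0;60 45 9 0 0 0 0;60 45 9 0 0 0 0;60 40 9 0 0 0 0;60 28 5 0 0 0 0;60 14 2 0 0 0 0;60 0 0 0 0 0 0"

```text
clock: 9.45
position: [0.5889, -0.0879, 0.2012]
ee_rot: [0.0, 0.706, 0.708, 0.0]
ft_force: [-0.2, -0.8, -0.8]
gripper_width: 0.645
```

Run:
```python
from h import *
p=manip.camera_params("wrist");np.save("pics/w4p.npy",p["extrinsics"]);print(manip.read_state()["position"],manip.read_state()["ee_rot"])
cv2.imwrite("pics/w4.png",manip.snapshot("wrist"))
s=manip.snapshot("scene");cv2.imwrite("pics/s4.png",cv2.resize(s[200:320,120:320],None,fx=4,fy=4))
```

```text
[ 0.5889 -0.0879  0.2012] [0.0002 0.7065 0.7078 0.0001]
```

View pics/w4.png

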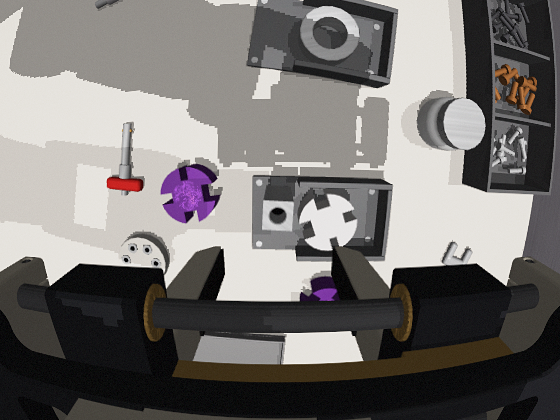

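View pics/s4.png

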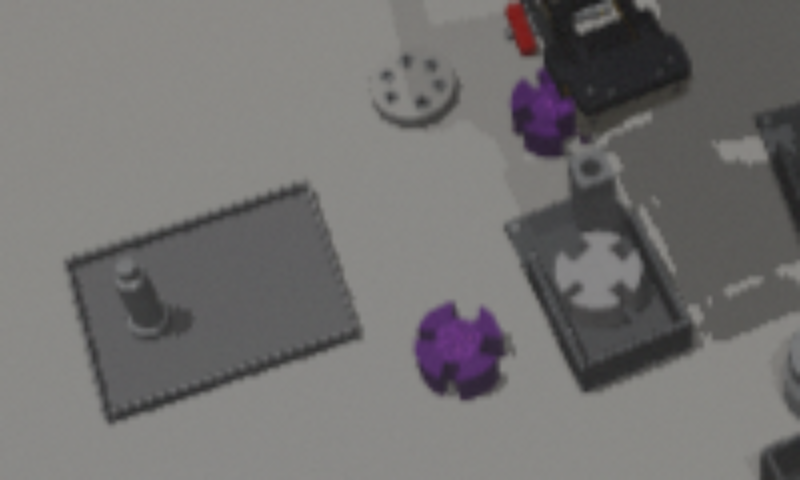

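The mandrel stands upright in the tray, at (145,305) in the crop. The block's bore shows at (278,216) in the wrist view. Refining the block's pose before gripping.

Run:
```python
from h import *
a=cv2.imread("pics/w4.png")
cv2.imwrite("pics/w4c.png",cv2.resize(a[165:275,240:400],None,fx=5,fy=5,interpolation=cv2.INTER_CUBIC))
```

```text
(no output)
```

View pics/w4c.png

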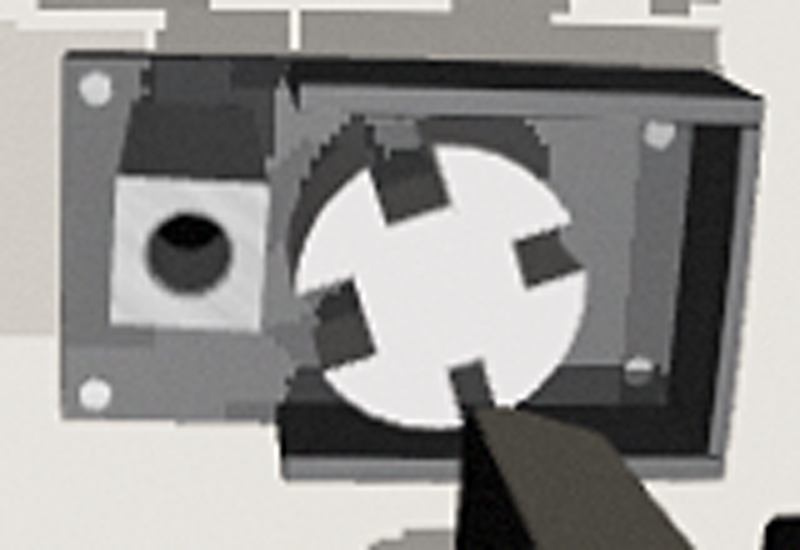

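Run:
```python
from h import *
p=manip.camera_params("wrist")
c=lambda u,v:(240+(u-2)/5,165+(v-2)/5)
q=[onz(p,*c(u,v),.084,True) for u,v in [(117,177),(269,183),(260,331),(109,323)]]
for x in q:print(x)
print(np.mean(q,0),onz(p,*c(190,253),.084,True),onz(p,*c(442,287),.038,True))
for a,b in[(0,1),(3,2),(3,0),(2,1)]:
    d=q[b]-q[a];print(np.degrees(np.arctan2(d[1],d[0])),np.hypot(*d[:2]))
for u,v in [(345,318),(545,257),(410,185),(470,385)]:
    d=onz(p,*c(u,v),.038,True)-onz(p,*c(442,287),.038,True);print(np.degrees(np.arctan2(d[1],d[0])))
print([onz(p,*c(u,v),.006,True) for u,v in[(63,55),(63,417)]],[onz(p,*c(u,v),.04,True) for u,v in[(284,477),(722,477),(764,98)]])
```

```text
[ 0.5767 -0.0765  0.084 ]
[ 0.6024 -0.0776  0.084 ]
[ 0.6012 -0.1039  0.084 ]
[ 0.575  -0.1024  0.084 ]
[ 0.5888 -0.0901  0.084 ] [ 0.589  -0.0899  0.084 ] [ 0.6403 -0.1093  0.038 ]
-2.3461722512533076 0.02579311274473951
-3.2074711368863484 0.026264473245804637
86.23130765766037 0.02595333593777503
87.27120803797541 0.026340730561768194
-161.708252913632
16.569848831162634
108.99298695195476
-72.08194735174557
[array([ 0.5617, -0.0664,  0.006 ]), array([ 0.56  , -0.1493,  0.006 ])] [array([ 0.6086, -0.1499,  0.04  ]), array([ 0.7041, -0.1518,  0.04  ]), array([ 0.7057, -0.069 ,  0.04  ])]
```

>>> jog_arm --commands "60 -1.1 0 0 0 0 2.9;60 0 0 20 0 0 0;60 0 0 30 0 0 0;60 0 0 35 0 0 0;60 0 0 28 0 0 0;60 0 0 16 0 0 0;60 0 0 9 0 0 0;60 0 0 4 0 0 0;60 0 0 0 0 0 0;50 0 0 0 0 0 0" --force 30

```text
clock: 10.55
position: [0.5892, -0.0904, 0.0595]
ee_rot: [0.001, 0.725, 0.689, 0.0]
ft_force: [0.7, -0.4, 0.0]
gripper_width: 0.601
```

>>> jog_arm --commands "40 0 0 0 0 0 0;32 0 0 0 0 0 0;28 0 0 0 0 0 0;20 0 0 0 0 0 0;20 0 0 0 0 0 0;20 0 0 0 0 0 0;20 0 0 0 0 0 0" --force 30

```text
clock: 11.25
position: [0.5888, -0.09, 0.0588]
ee_rot: [0.0, 0.725, 0.689, 0.0]
ft_force: [-1.1, 1.4, 4.1]
gripper_width: 0.278
```

>>> jog_arm --commands "20 0 0 -5 0 0 0;20 0 0 -15 0 0 0;20 0 0 -30 0 0 0;20 0 0 -40 0 0 0;20 -15 -3 -20 0 0 0;20 -30 -6 0 0 0 0;20 -42 -9 0 0 0 0;20 -45 -9 0 0 0 0;20 -45 -9 0 0 0 0;20 -32 -6 0 0 0 0"

```text
clock: 12.25
position: [0.5351, -0.2992, 0.1696]
ee_rot: [0.0, 0.725, 0.689, -0.0]
ft_force: [0.3, 0.9, -4.3]
gripper_width: 0.278
```

>>> jog_arm --commands "20 -15 -3 10 0 0 0;20 -5.6 -0.4 25 0 0 0;20 0 0 30 0 0 0;20 0 0 24 0 0 0;20 0 0 12 0 0 0;20 0 0 6 0 0 0;20 0 0 3 0 0 0;20 0 0 0 0 0 0;20 0 0 0 0 0 0"

```text
clock: 13.15
position: [0.5322, -0.3173, 0.0596]
ee_rot: [0.001, 0.725, 0.689, 0.0]
ft_force: [0.2, 0.0, -3.5]
gripper_width: 0.278
```

Expected contact at TCP z ≈ 0.0558.

>>> jog_arm --commands "20 0 0 1.5 0 0 0;20 0 0 1 0 0 0;20 0 0 0.5 0 0 0;20 0 0 0 0 0 0;20 0 0 0 0 0 0"

```text
clock: 13.65
position: [0.5318, -0.3172, 0.0559]
ee_rot: [0.0, 0.725, 0.689, 0.0]
ft_force: [-0.6, 0.5, -0.3]
gripper_width: 0.276
```

>>> jog_arm --commands "20 0 0 0.3 0 0 0;20 0 0 0 0 0 0;27 0 0 0 0 0 0;30 0 0 0 0 0 0;36 0 0 0 0 0 0;48 0 0 0 0 0 0;60 0 0 0 0 0 0;60 0 0 0 0 0 0;60 0 0 -10 0 0 0;60 0 0 -25 0 0 0"

```text
clock: 14.65
position: [0.5309, -0.3165, 0.0895]
ee_rot: [-0.002, 0.725, 0.689, -0.0]
ft_force: [0.2, -0.9, 0.3]
gripper_width: 0.64
```

>>> jog_arm --commands "60 0 0 -40 0 0 0;74 0 0 -40 0 0 0;74 0 0 -30 0 0 0;74 0 0 0 0 0 0"

```text
clock: 15.05
position: [0.5333, -0.3181, 0.2057]
ee_rot: [0.004, 0.725, 0.689, 0.001]
ft_force: [0.2, -0.4, 0.5]
gripper_width: 0.786
```

Run:
```python
from h import *
print(manip.read_state()["position"])
s=manip.snapshot("scene");cv2.imwrite("pics/s5.png",cv2.resize(s[200:320,120:320],None,fx=4,fy=4))
```

```text
[ 0.5333 -0.3181  0.2057]
```

View pics/s5.png

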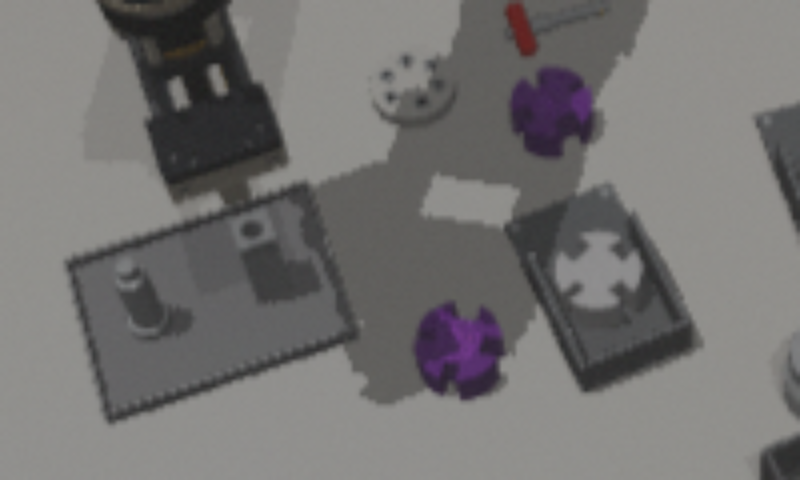

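>>> jog_arm --commands "74 15 7 0 0 0 0;74 30 14 0 0 0 0;74 42 19 0 0 0 0;74 42 19 0 0 0 0;74 42 19 0 0 0 0;74 28 13 0 0 0 0;74 14.9 6.8 0 0 0 6;74 0 0 0 0 0 7;74 0 0 0 0 0 6;74 0 0 0 0 0 0"

```text
clock: 16.1
position: [0.6398, -0.107, 0.1988]
ee_rot: [-0.001, 0.829, 0.56, -0.001]
ft_force: [1.4, 0.1, -0.9]
gripper_width: 0.797
```

>>> jog_arm --commands "74 0 0 0 0 0 0;74 0 0 0 0 0 0"

```text
clock: 16.3
position: [0.64, -0.1081, 0.1998]
ee_rot: [-0.0, 0.828, 0.561, -0.0]
ft_force: [-0.7, -0.2, -0.4]
gripper_width: 0.795
```

Run:
```python
from h import *
p=manip.camera_params("wrist");st=manip.read_state();print(st["position"],st["ee_rot"],st["gripper_width"])
a=manip.snapshot("wrist");cv2.imwrite("pics/w6.png",a)
cv2.imwrite("pics/w6c.png",cv2.resize(a[150:290,200:360],None,fx=5,fy=5,interpolation=cv2.INTER_CUBIC)[:600])
```

```text
[ 0.64   -0.1081  0.1998] [-0.0004  0.8279  0.5609 -0.0003] 0.7953746751933218
```

View pics/w6.png

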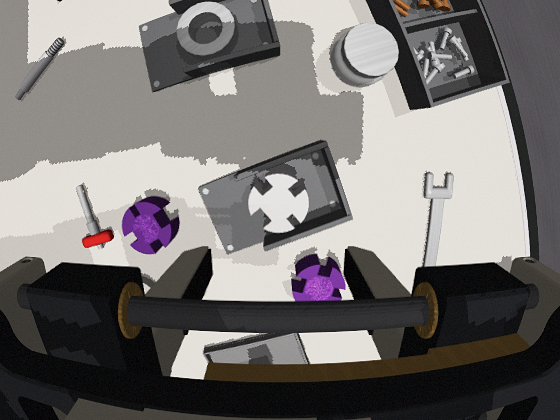

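View pics/w6c.png

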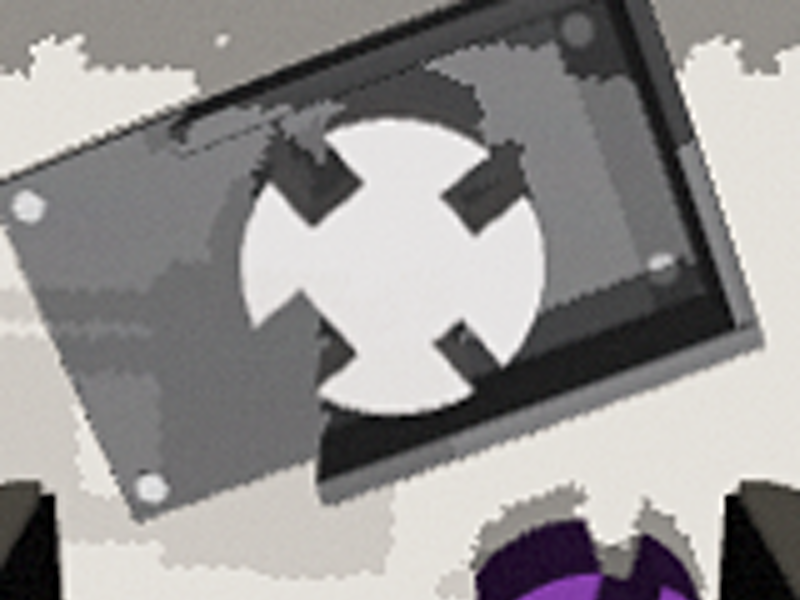

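Run:
```python
from h import *
p=manip.camera_params("wrist")
c=lambda u,v:(200+(u-2)/5,150+(v-2)/5)
q=[onz(p,*c(u,v),.038,True) for u,v in [(240,266),(547,266),(393,118),(393,416)]]
print(np.array(q),(q[0]+q[1])/2,(q[2]+q[3])/2)
print(onz(p,*c(393,266),.038,True))
```

```text
[[ 0.6127 -0.0962  0.038 ]
 [ 0.6694 -0.1189  0.038 ]
 [ 0.6519 -0.0801  0.038 ]
 [ 0.6294 -0.1365  0.038 ]] [ 0.6411 -0.1076  0.038 ] [ 0.6406 -0.1083  0.038 ]
[ 0.6409 -0.1076  0.038 ]
```

>>> jog_arm --commands "73 0 0.8 10 0 0 0;73 0 0 25 0 0 0;73 0 0 35 0 0 0;73 0 0 35 0 0 0;73 0 0 28 0 0 0;73 0 0 20 0 0 0;73 0 0 10 0 0 0;73 0 0 6 0 0 0;73 0 0 0 0 0 0;73 0 0 0 0 0 0"

```text
clock: 17.35
position: [0.6415, -0.1088, 0.0323]
ee_rot: [0.001, 0.829, 0.56, 0.0]
ft_force: [0.1, -0.3, 0.5]
gripper_width: 0.784
```

Run:
```python
from h import *
st=manip.read_state();print(st["position"],st["ft_force"])
a=manip.snapshot("wrist");cv2.imwrite("pics/w7.png",a)
```

```text
[ 0.6415 -0.1088  0.0323] [ 0.1283 -0.3371  0.5277]
```

View pics/w7.png

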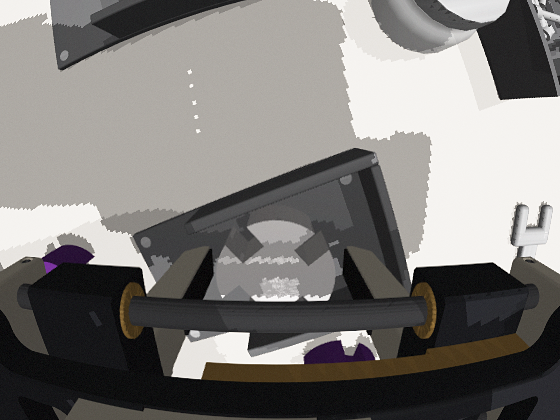

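Fingers straddle the anvil: inner faces at about x=208 and 345, disc from 215 to 337, so it's centred and clear of the cheeks. Going down 5 mm more and closing.

>>> jog_arm --commands "73 0 0 3 0 0 0;73 0 0 2.3 0 0 0;73 0 0 0 0 0 0;66 0 0 0 0 0 0;62 0 0 0 0 0 0;50 0 0 0 0 0 0;50 0 0 0 0 0 0;50 0 0 0 0 0 0;50 0 0 0 0 0 0;50 0 0 0 0 0 0" --force 45

```text
clock: 18.4
position: [0.6409, -0.1086, 0.0261]
ee_rot: [-0.0, 0.829, 0.56, -0.0]
ft_force: [-2.0, 0.8, 2.4]
gripper_width: 0.64
```

>>> jog_arm --commands "50 0 0 -3 0 0 0;50 0 0 -10 0 0 0;50 0 0 -20 0 0 0;50 0 0 -30 0 0 0;50 0 0 -35 0 0 0;50 0 0 -30 0 0 0;50 0 0 -15 0 0 0;50 0 0 0 0 0 0"

```text
clock: 19.2
position: [0.6418, -0.1089, 0.171]
ee_rot: [0.001, 0.829, 0.56, 0.001]
ft_force: [0.5, -0.2, -6.8]
gripper_width: 0.639
```

Run:
```python
from h import *
st=manip.read_state();print(st["position"],st["ft_force"],st["gripper_width"])
s=manip.camera_params("scene");w=manip.camera_params("side")
print("insert",onz(s,393,171.5,.03),onz(w,240,397,.03),"gusset",[onz(s,*q,.014) for q in[(399,193),(407,175),(417,198)]])
print([onz(s,*q,.01) for q in[(352,190),(405,166),(430,188),(380,217)]])
im=manip.snapshot("scene");cv2.imwrite("pics/s7.png",cv2.resize(im[150:270,230:440],None,fx=3.7,fy=3.7,interpolation=cv2.INTER_CUBIC))
```

```text
[ 0.6418 -0.1089  0.171 ] [ 0.4585 -0.1761 -6.8369] 0.6390161980386148
insert [0.4951 0.3798 0.03  ] [0.4922 0.3833 0.03  ] gusset [array([0.5653, 0.361 , 0.014 ]), array([0.5165, 0.4206, 0.014 ]), array([0.6052, 0.4002, 0.014 ])]
[array([0.49  , 0.2387, 0.01  ]), array([0.4804, 0.4367, 0.01  ]), array([0.5884, 0.4593, 0.01  ]), array([0.6142, 0.2651, 0.01  ])]
```

View pics/s7.png

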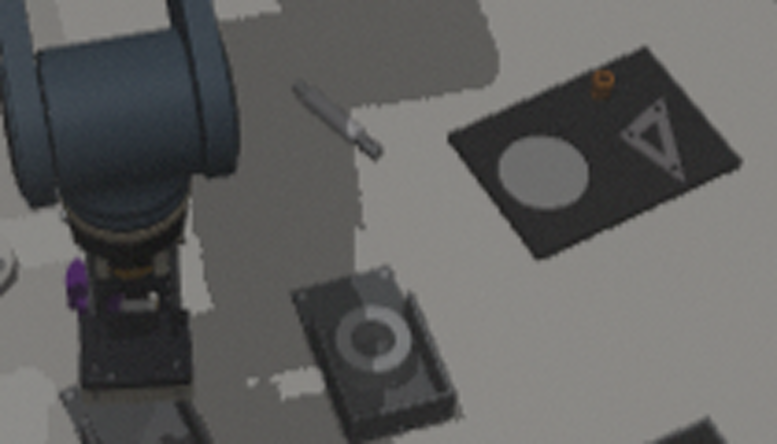

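>>> jog_arm --commands "50 10 -9.4 0 0 0 0;50 20 -18.7 0 0 0 0;50 29 -27 0 0 0 0;50 33 -31 0 0 0 0;50 33 -31 0 0 0 0;50 33 -31 0 0 0 0;50 33 -31 0 0 0 0;50 29 -27 0 0 0 0;50 20 -18.7 0 0 0 0;50 12 -11.2 0 0 0 0"

```text
clock: 20.25
position: [0.5139, 0.2151, 0.1675]
ee_rot: [-0.001, 0.828, 0.561, -0.001]
ft_force: [-0.6, 0.6, -6.9]
gripper_width: 0.637
```

>>> jog_arm --commands "50 7 -6.5 0 0 0 0;50 0 0 0 0 0 0;50 0 0 0 0 0 0;50 0 0 0 0 0 0"

```text
clock: 20.65
position: [0.513, 0.2211, 0.1689]
ee_rot: [0.0, 0.829, 0.559, -0.0]
ft_force: [-0.2, -0.3, -5.8]
gripper_width: 0.641
```

Run:
```python
from h import *
p=manip.camera_params("wrist");st=manip.read_state();print(st["position"],st["ft_force"],st["gripper_width"])
np.save("pics/w8p.npy",p["extrinsics"])
a=manip.snapshot("wrist");cv2.imwrite("pics/w8.png",a)
```

```text
[0.513  0.2211 0.1689] [-0.1693 -0.3303 -5.7596] 0.6407553637921113
```

View pics/w8.png

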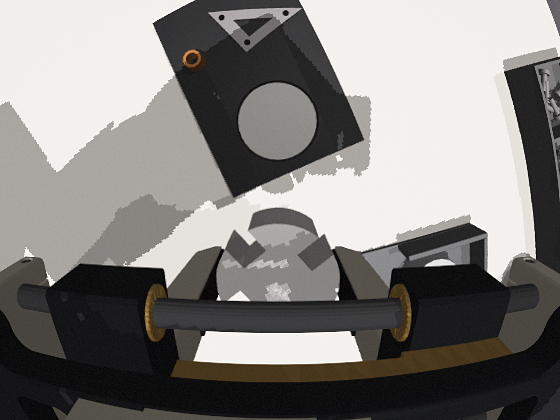

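Run:
```python
from h import *
p=manip.camera_params("wrist")
im=cv2.imread("pics/w8.png");g=cv2.cvtColor(im,cv2.COLOR_BGR2GRAY)
m=(g>75).astype(np.uint8)
n,l,st,ce=cv2.connectedComponentsWithStats(m[70:175,225:330]);k=l[50,52];print(st[k],ce[k]+[225,70])
cs,_=cv2.findContours((l==k).astype(np.uint8),cv2.RETR_EXTERNAL,cv2.CHAIN_APPROX_NONE)
c=max(cs,key=cv2.contourArea)[:,0]+[225,70]
P=np.array([onz(p,u,v,.008,True)[:2] for u,v in c])
A=np.c_[2*P,np.ones(len(P))];x=np.linalg.lstsq(A,(P**2).sum(1),rcond=None)[0]
print(x[:2],np.sqrt(x[2]+x[0]**2+x[1]**2))
t=x[:2];d=t-manip.read_state()["position"][:2]
print("tx,ty mm",1e3*d@[.374,.927],1e3*d@[.927,-.374], manip.read_state()["ee_rot"])
# held anvil centre check, top plane z
z=manip.read_state()["position"][2]-.0261+.038
print(onz(p,279,265,z,True))
```

```text
[  13   12   79   78 4773] [276.8978 120.616 ]
[0.543  0.2971] 0.0370558265896719
tx,ty mm 81.6294722010672 -0.6165106891809963 [ 0.0001  0.8289  0.5594 -0.0001]
[0.5175 0.2303 0.1808]
```

>>> jog_arm --commands "50 15 0 0 0 0 0;50 28 -0.5 0 0 0 0;50 25 0 10 0 0 0;50 13.5 0 20 0 0 0;50 0 0 30 0 0 0;50 0 0 30 0 0 0;50 0 0 24 0 0 0;50 0 0 14 0 0 0;50 0 0 7 0 0 0;50 0 0 4 0 0 0"

```text
clock: 21.7
position: [0.543, 0.2981, 0.0301]
ee_rot: [0.0, 0.829, 0.56, 0.0]
ft_force: [-0.8, 0.1, -6.1]
gripper_width: 0.634
```

>>> jog_arm --commands "50 0 0 0 0 0 0;50 0 0 0 0 0 0;50 0 0 0 0 0 0"

```text
clock: 22.0
position: [0.543, 0.2981, 0.0309]
ee_rot: [0.0, 0.829, 0.56, 0.001]
ft_force: [-0.1, -0.2, -5.9]
gripper_width: 0.639
```

>>> jog_arm --commands "50 -1 0 1.5 0 0 0;50 0 0 1.2 0 0 0;50 0 0 0.8 0 0 0;50 0 0 0.5 0 0 0;50 0 0 0 0 0 0;50 0 0 0 0 0 0"

```text
clock: 22.6
position: [0.5421, 0.2969, 0.0261]
ee_rot: [0.0, 0.829, 0.56, -0.0]
ft_force: [-0.8, -1.3, -3.7]
gripper_width: 0.636
```

>>> jog_arm --commands "50 0 0 0.3 0 0 0;50 0 0 0.3 0 0 0;50 0 0 0 0 0 0;50 0 0 0 0 0 0"

```text
clock: 23.0
position: [0.5422, 0.297, 0.0261]
ee_rot: [-0.0, 0.829, 0.56, -0.0]
ft_force: [-3.0, -2.2, 5.3]
gripper_width: 0.641
```

Seated with light contact. Releasing and rising.

>>> jog_arm --commands "50 0 0 -0.3 0 0 0;60 0 0 0 0 0 0;62 0 0 0 0 0 0;66 0 0 0 0 0 0;74 0 0 0 0 0 0;78 0 0 0 0 0 0;78 0 0 0 0 0 0;78 0 0 -8 0 0 0;78 0 0 -20 0 0 0;78 0 0 -35 0 0 0"

```text
clock: 24.0
position: [0.5411, 0.2964, 0.0882]
ee_rot: [-0.0, 0.829, 0.56, -0.002]
ft_force: [0.9, -1.3, 0.2]
gripper_width: 0.84
```

>>> jog_arm --commands "78 0 0 -40 0 0 0;78 0 0 -40 0 0 0;78 0 0 -20 0 0 0;78 0 0 0 0 0 0;78 0 0 0 0 0 0"

```text
clock: 24.5
position: [0.5419, 0.2968, 0.1884]
ee_rot: [0.0, 0.829, 0.56, -0.0]
ft_force: [-0.6, -1.1, -0.4]
gripper_width: 0.841
```

Run:
```python
from h import *
p=manip.camera_params("wrist");st=manip.read_state();print(st["position"],st["ee_rot"])
np.save("pics/w9p.npy",p["extrinsics"])
a=manip.snapshot("wrist");cv2.imwrite("pics/w9.png",a)
b=manip.snapshot("side");cv2.imwrite("pics/s9.png",cv2.resize(b[290:420,150:300],None,fx=4,fy=4,interpolation=cv2.INTER_CUBIC))
```

```text
[0.5419 0.2968 0.1884] [ 0.      0.8286  0.5599 -0.    ]
```

View pics/w9.png

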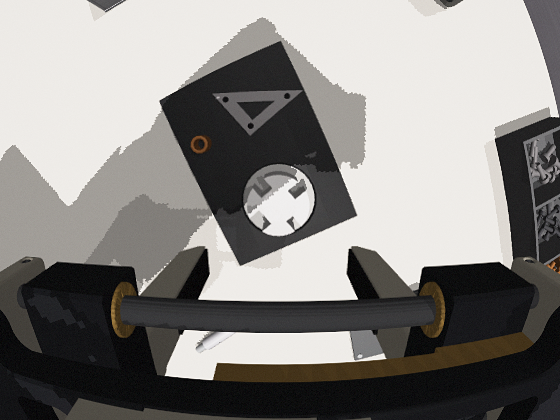

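View pics/s9.png

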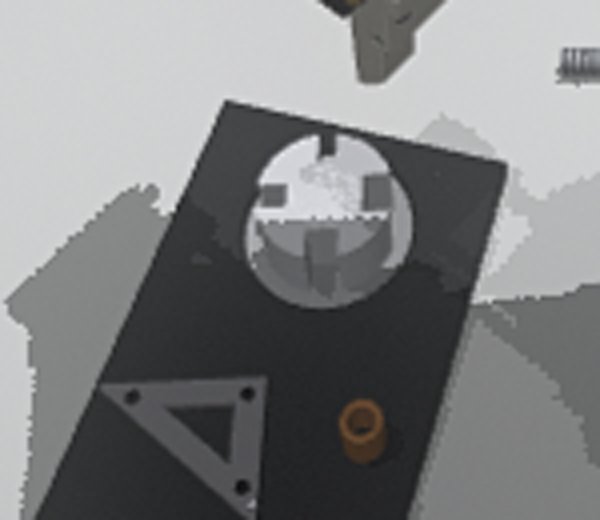

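>>> jog_arm --commands "70 0 0 0 0 0 -6;60 0 0 0 0 0 -7;60 0 0 0 0 0 -6;60 -15 0.5 0 0 0 0;60 -30 1 0 0 0 0;60 -45 1.5 0 0 0 0;60 -48 1.7 0 0 0 0;60 -48 1.7 0 0 0 0;60 -48 1.7 0 0 0 0;60 -48 1.7 0 0 0 0"

```text
clock: 25.6
position: [0.5365, 0.0122, 0.188]
ee_rot: [-0.0, 0.726, 0.688, -0.001]
ft_force: [0.5, -0.1, -0.5]
gripper_width: 0.645
```

>>> jog_arm --commands "60 -48 1.7 0 0 0 0;60 -48 1.7 0 0 0 0;60 -48 1.7 0 0 0 0;60 -48 1.7 0 0 0 0;60 -48 1.7 0 0 0 0;60 -42 1.3 0 0 0 0;60 -30 1 0 0 0 0;60 -15 0.5 0 0 0 0;60 -4.7 0.1 0 0 0 0;60 0 0 0 0 0 0"

```text
clock: 26.6
position: [0.5319, -0.3166, 0.1883]
ee_rot: [-0.0, 0.725, 0.689, -0.0]
ft_force: [0.0, 0.4, -0.5]
gripper_width: 0.647
```

>>> jog_arm --commands "60 0 0 0 0 0 0;60 0 0 0 0 0 0"

```text
clock: 26.8
position: [0.5325, -0.3159, 0.1888]
ee_rot: [-0.0, 0.724, 0.689, 0.0]
ft_force: [0.7, -0.2, -0.7]
gripper_width: 0.645
```

Run:
```python
from h import *
p=manip.camera_params("wrist");st=manip.read_state();print(st["position"],st["ee_rot"])
a=manip.snapshot("wrist");cv2.imwrite("pics/w10.png",a)
```

```text
[ 0.5325 -0.3159  0.1888] [-0.0001  0.7244  0.6894  0.    ]
```

View pics/w10.png

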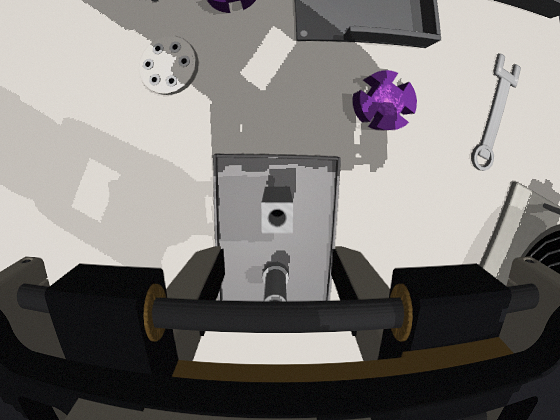

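>>> jog_arm --commands "60 -0.9 -0.4 10 0 0 0;60 0 0 25 0 0 0;60 0 0 35 0 0 0;60 0 0 30 0 0 0;60 0 0 18 0 0 0;60 0 0 9 0 0 0;60 0 0 5.5 0 0 0;60 0 0 0 0 0 0;60 0 0 0 0 0 0;60 0 0 0 0 0 0"

```text
clock: 27.85
position: [0.5322, -0.3182, 0.0572]
ee_rot: [0.001, 0.725, 0.689, 0.0]
ft_force: [0.1, 0.1, -0.6]
gripper_width: 0.649
```

>>> jog_arm --commands "60 0.5 0 1.2 0 0 0;60 0 0 0 0 0 0"

```text
clock: 28.05
position: [0.5319, -0.3174, 0.0553]
ee_rot: [0.0, 0.725, 0.689, 0.0]
ft_force: [-0.2, -0.6, 0.0]
gripper_width: 0.644
```

>>> jog_arm --commands "60 0 0 0 0 0 0"

```text
clock: 28.15
position: [0.5319, -0.3174, 0.0552]
ee_rot: [0.0, 0.725, 0.689, 0.0]
ft_force: [0.7, 0.9, -0.2]
gripper_width: 0.647
```

Matches the release pose within 0.2 mm. Gripping.

>>> jog_arm --commands "50 0 0 0 0 0 0;40 0 0 0 0 0 0;32 0 0 0 0 0 0;28 0 0 0 0 0 0;20 0 0 0 0 0 0;20 0 0 0 0 0 0;20 0 0 0 0 0 0;20 0 0 0 0 0 0;20 0 0 0 0 0 0" --force 30

```text
clock: 29.05
position: [0.5318, -0.3174, 0.055]
ee_rot: [-0.0, 0.725, 0.689, -0.0]
ft_force: [-1.4, 0.2, 0.4]
gripper_width: 0.28
```

>>> jog_arm --commands "20 0 0 -4 0 0 0;20 0 0 -12 0 0 0;20 0 0 -25 0 0 0;20 0 0 -35 0 0 0;20 10 2 -30 0 0 0;20 25 5 0 0 0 0;20 40 8 0 0 0 0;20 45 9 0 0 0 0;20 45 9 0 0 0 0;20 35 7 0 0 0 0"

```text
clock: 30.05
position: [0.5821, -0.1173, 0.1619]
ee_rot: [0.0, 0.725, 0.689, 0.0]
ft_force: [-0.2, -0.3, -3.3]
gripper_width: 0.275
```

>>> jog_arm --commands "20 20 4 0 0 0 0;20 9.9 1.3 0 0 0 0;20 0 0 0 0 0 0;20 0 0 0 0 0 0"

```text
clock: 30.45
position: [0.5886, -0.091, 0.1613]
ee_rot: [0.0, 0.725, 0.689, -0.0]
ft_force: [-0.8, -0.0, -4.0]
gripper_width: 0.28
```

>>> jog_arm --commands "20 0 0 0 0 0 0"

```text
clock: 30.55
position: [0.5885, -0.0913, 0.1611]
ee_rot: [0.0, 0.725, 0.689, -0.0]
ft_force: [-0.0, -0.1, -4.0]
gripper_width: 0.283
```

>>> jog_arm --commands "20 1.1 0.3 8 0 0 0;20 0 0 20 0 0 0;20 0 0 28 0 0 0;20 0 0 22 0 0 0;20 0 0 12 0 0 0;20 0 0 6 0 0 0;20 0 0 2.5 0 0 0;20 0 0 0 0 0 0;20 0 0 0 0 0 0"

```text
clock: 31.45
position: [0.5896, -0.0892, 0.0634]
ee_rot: [0.001, 0.725, 0.689, 0.0]
ft_force: [0.0, -0.8, -3.9]
gripper_width: 0.275
```

>>> jog_arm --commands "20 0 0 0 0 0 0"

```text
clock: 31.55
position: [0.5895, -0.0892, 0.0633]
ee_rot: [0.001, 0.725, 0.689, 0.0]
ft_force: [0.3, -0.4, -3.2]
gripper_width: 0.278
```

>>> jog_arm --commands "20 -0.7 -0.7 2 0 0 0;20 0 0 1.5 0 0 0;20 0 0 0 0 0 0;20 0 0 0 0 0 0"

```text
clock: 31.95
position: [0.5883, -0.0897, 0.059]
ee_rot: [-0.0, 0.725, 0.689, -0.0]
ft_force: [0.2, -0.8, -2.9]
gripper_width: 0.28
```

>>> jog_arm --commands "20 -0.2 0.4 0.4 0 0 0;20 0 0 0.4 0 0 0;20 0 0 0 0 0 0;20 0 0 0 0 0 0"

```text
clock: 32.35
position: [0.5887, -0.0899, 0.0582]
ee_rot: [-0.0, 0.725, 0.689, -0.0]
ft_force: [-0.5, -0.8, -3.9]
gripper_width: 0.279
```

>>> jog_arm --commands "20 0 0 0.4 0 0 0;20 0 0 0.4 0 0 0;20 0 0 0 0 0 0;20 0 0 0 0 0 0"

```text
clock: 32.75
position: [0.5888, -0.0899, 0.058]
ee_rot: [0.0, 0.725, 0.689, 0.0]
ft_force: [-3.1, 1.0, 5.9]
gripper_width: 0.277
```

>>> jog_arm --commands "20 0 0 -0.3 0 0 0;26.5 0 0 0 0 0 0;28 0 0 0 0 0 0;32 0 0 0 0 0 0;45 0 0 0 0 0 0;60 0 0 0 0 0 0;60 0 0 0 0 0 0;60 0 0 -10 0 0 0;60 0 0 -25 0 0 0;60 0 0 -40 0 0 0"

```text
clock: 33.75
position: [0.5876, -0.0897, 0.1325]
ee_rot: [-0.002, 0.725, 0.689, -0.001]
ft_force: [1.0, -0.8, 0.6]
gripper_width: 0.642
```

>>> jog_arm --commands "60 0 0 -40 0 0 0;60 0 0 -25 0 0 -2.9;60 0 0 0 0 0 0;60 0 0 0 0 0 0"

```text
clock: 34.15
position: [0.5886, -0.0899, 0.1981]
ee_rot: [0.0, 0.707, 0.707, 0.0]
ft_force: [-0.2, -1.0, -0.9]
gripper_width: 0.643
```

Run:
```python
from h import *
p=manip.camera_params("wrist");st=manip.read_state();print(st["position"],st["ee_rot"])
a=manip.snapshot("wrist");cv2.imwrite("pics/w11c.png",cv2.resize(a[165:275,240:400],None,fx=5,fy=5,interpolation=cv2.INTER_CUBIC));np.save("pics/w11p.npy",p["extrinsics"])
```

```text
[ 0.5886 -0.0899  0.1981] [0.0003 0.7074 0.7068 0.0002]
```

View pics/w11c.png

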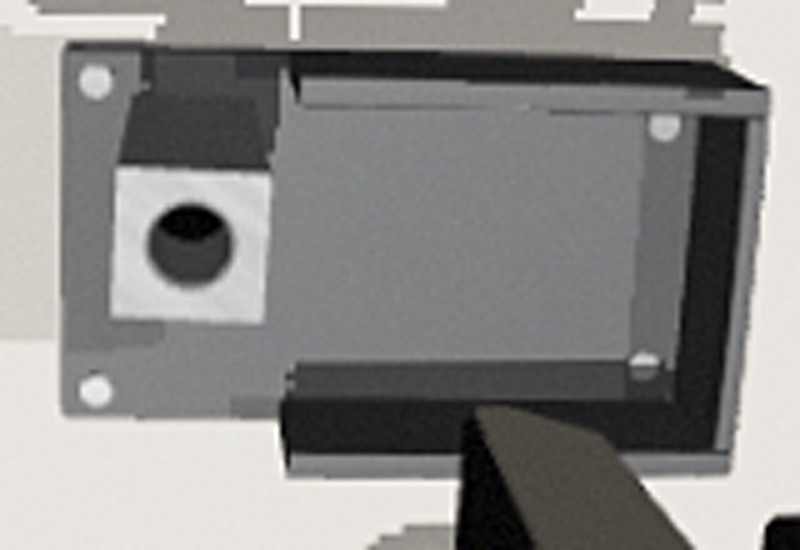

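>>> jog_arm --commands "60 -15 -3 0 0 0 0;60 -30 -6 0 0 0 0;60 -44 -9 0 0 0 0;60 -46 -9.3 0 0 0 0;60 -46 -9.3 0 0 0 0;60 -46 -9.3 0 0 0 0;60 -40 -8 0 0 0 0;60 -26 -5.2 0 0 0 0;60 -13 -2.7 0 0 0 0;60 -5.3 -1 0 0 0 0"

```text
clock: 35.2
position: [0.525, -0.4023, 0.1967]
ee_rot: [-0.001, 0.708, 0.707, -0.0]
ft_force: [-0.6, -0.1, -0.2]
gripper_width: 0.645
```

>>> jog_arm --commands "60 0 0 10 0 0 0;60 0 0 25 0 0 0;60 0 0 35 0 0 0;60 0 0 30 0 0 0;60 0 0 20 0 0 0;60 0 0 12 0 0 0;60 0 0 6 0 0 0;60 0 0 3 0 0 0;60 0 0 0 0 0 0;60 0 0 0 0 0 0"

```text
clock: 36.2
position: [0.5263, -0.4015, 0.0577]
ee_rot: [0.001, 0.707, 0.707, 0.0]
ft_force: [0.1, 0.9, 0.1]
gripper_width: 0.646
```

>>> jog_arm --commands "60 0 0 0 0 0 0"

```text
clock: 36.3
position: [0.5262, -0.4015, 0.0575]
ee_rot: [0.001, 0.707, 0.707, 0.0]
ft_force: [0.1, -0.6, -0.6]
gripper_width: 0.645
```

>>> jog_arm --commands "60 0.2 -0.3 1 0 0 0;60 0 0 0 0 0 0;50 0 0 0 0 0 0;40 0 0 0 0 0 0;30 0 0 0 0 0 0;25 0 0 0 0 0 0;15 0 0 0 0 0 0;15 0 0 0 0 0 0;15 0 0 0 0 0 0;15 0 0 0 0 0 0" --force 25

```text
clock: 37.3
position: [0.5256, -0.401, 0.0557]
ee_rot: [-0.0, 0.707, 0.707, -0.0]
ft_force: [-0.3, -0.2, -0.0]
gripper_width: 0.228
```

>>> jog_arm --commands "15 0 0 0 0 0 0;15 0 0 -4 0 0 0;15 0 0 -12 0 0 0;15 0 0 -25 0 0 0;15 0 0 -35 0 0 0;15 0 0 -35 0 0 0;15 15 3.5 -20 0 0 0;15 30 7 0 0 0 0;15 43 10 0 0 0 0;15 45 10.5 0 0 0 0"

```text
clock: 38.3
position: [0.5566, -0.267, 0.1877]
ee_rot: [0.0, 0.708, 0.707, 0.0]
ft_force: [0.5, -1.3, -2.3]
gripper_width: 0.229
```

>>> jog_arm --commands "15 45 10.5 0 0 0 0;15 40 9.5 0 0 0 0;15 30 7 0 0 0 0;15 18 4.2 0 0 0 0;15 9 2.1 0 0 0 0;15 2.2 0.4 0 0 0 0;15 0 0 0 0 0 0;15 0 0 0 0 0 0"

```text
clock: 39.1
position: [0.5902, -0.1248, 0.1868]
ee_rot: [0.0, 0.707, 0.707, -0.0]
ft_force: [-0.2, -0.1, -2.7]
gripper_width: 0.234
```

>>> jog_arm --commands "15 0.5 0.2 10 0 0 0;15 0 0 25 0 0 0;15 0 0 32 0 0 0;15 0 0 26 0 0 0;15 0 0 16 0 0 0;15 0 0 9 0 0 0;15 0 0 5 0 0 0;15 0 0 1 0 0 0;15 0 0 0 0 0 0;15 0 0 0 0 0 0"

```text
clock: 40.1
position: [0.591, -0.1234, 0.0636]
ee_rot: [0.001, 0.707, 0.707, 0.0]
ft_force: [0.1, -1.1, -1.9]
gripper_width: 0.233
```

>>> jog_arm --commands "15 0 0 0 0 0 0"

```text
clock: 40.2
position: [0.5909, -0.1234, 0.0634]
ee_rot: [0.0, 0.707, 0.707, 0.0]
ft_force: [-0.8, 0.0, -2.9]
gripper_width: 0.231
```

>>> jog_arm --commands "15 -0.3 -0.3 2 0 0 0;15 0 0 1.5 0 0 0;15 0 0 0.5 0 0 0;15 0 0 0 0 0 0;15 0 0 0 0 0 0"

```text
clock: 40.7
position: [0.5902, -0.1236, 0.0587]
ee_rot: [-0.0, 0.707, 0.707, -0.0]
ft_force: [-0.8, -0.4, -2.0]
gripper_width: 0.23
```

>>> jog_arm --commands "15 0 0.3 0.4 0 0 0;15 0 0 0.3 0 0 0;15 0 0 0 0 0 0;15 0 0 0 0 0 0"

```text
clock: 41.1
position: [0.5904, -0.1236, 0.0587]
ee_rot: [-0.0, 0.707, 0.707, -0.0]
ft_force: [-4.3, 0.2, 7.4]
gripper_width: 0.232
```

>>> jog_arm --commands "15 0 0 -0.4 0 0 0;22.5 0 0 0 0 0 0;25 0 0 0 0 0 0;30 0 0 0 0 0 0;45 0 0 0 0 0 0;60 0 0 0 0 0 0;60 0 0 0 0 0 0;60 0 0 -10 0 0 0;60 0 0 -25 0 0 0;60 0 0 -40 0 0 0"

```text
clock: 42.1
position: [0.5895, -0.1233, 0.1331]
ee_rot: [-0.002, 0.707, 0.707, -0.001]
ft_force: [0.8, -0.1, 0.2]
gripper_width: 0.641
```

>>> jog_arm --commands "60 0 0 -40 0 0 0;80 0 0 -40 0 0 0;93 15.6 18.5 -19 0 0 0;93 0 0 0 0 0 0;93 0 0 0 0 0 0;93 0 0 0 0 0 0"

```text
clock: 42.7
position: [0.608, -0.1082, 0.2311]
ee_rot: [-0.001, 0.707, 0.707, -0.001]
ft_force: [0.5, 0.6, 0.3]
gripper_width: 0.991
```

Run:
```python
from h import *
p=manip.camera_params("wrist");st=manip.read_state();print(st["position"],st["ee_rot"],st["ft_force"])
a=manip.snapshot("wrist");cv2.imwrite("pics/w12c.png",cv2.resize(a[140:250,225:375],None,fx=5,fy=5,interpolation=cv2.INTER_CUBIC));np.save("pics/w12p.npy",p["extrinsics"])
s=manip.snapshot("side");cv2.imwrite("pics/s12.png",s)
cv2.imwrite("pics/s12c.png",cv2.resize(s[150:260,190:320],None,fx=5.4,fy=5.4,interpolation=cv2.INTER_CUBIC))
cv2.imwrite("pics/sc12.png",manip.snapshot("scene"))
```

```text
[ 0.608  -0.1082  0.2311] [-0.001   0.7071  0.7071 -0.0007] [0.5148 0.6214 0.3419]
```

View pics/w12c.png

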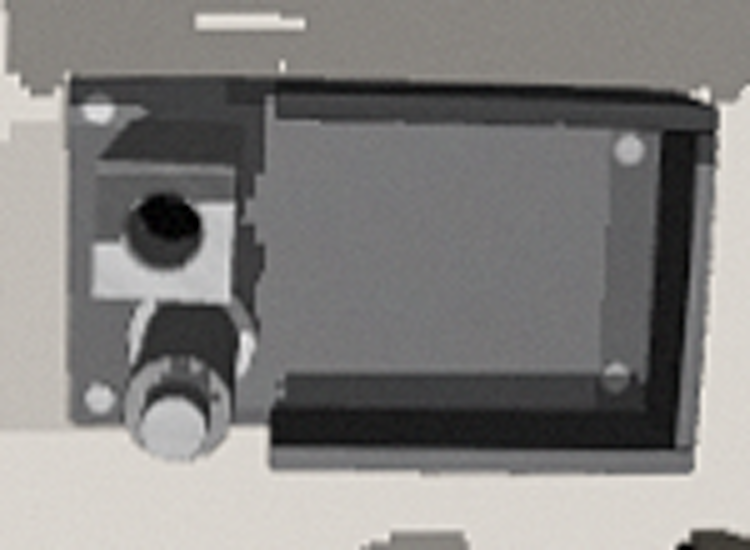

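View pics/s12.png

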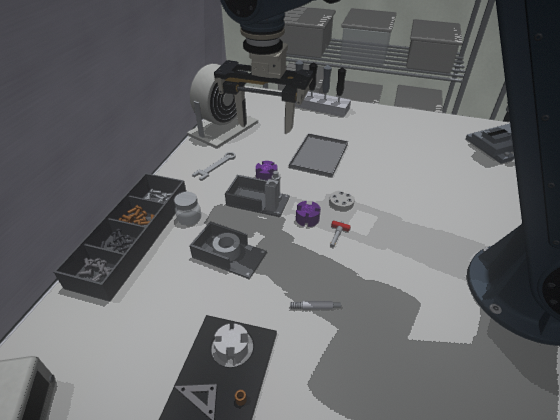

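View pics/s12c.png

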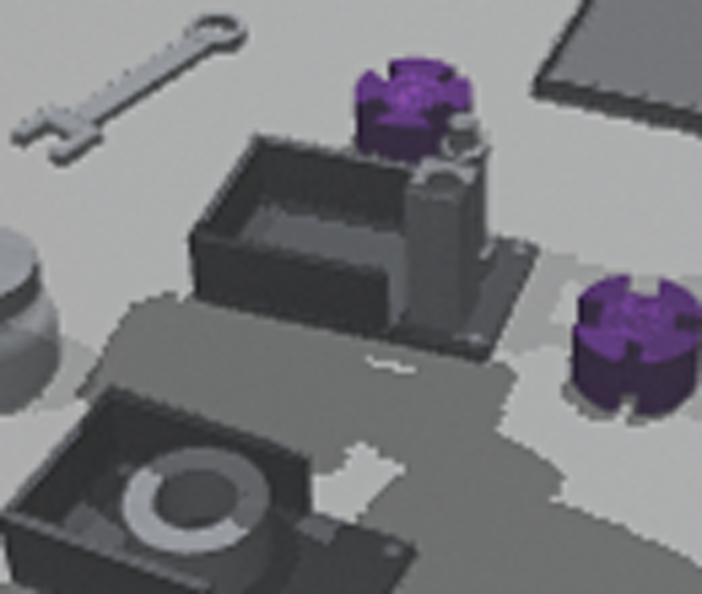

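View pics/sc12.png

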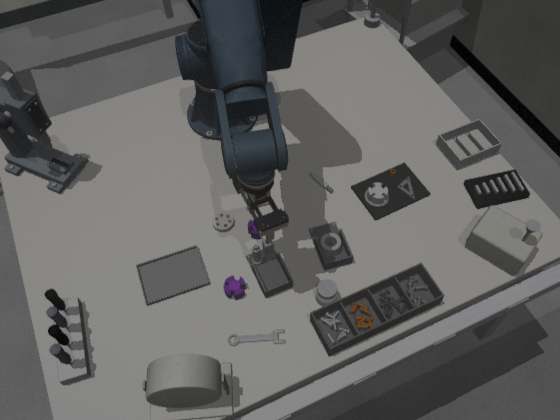

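Run:
```python
from h import *
def match(A,B,box):
    x0,y0,x1,y1=box
    f=8
    t=cv2.resize(A[y0:y1,x0:x1],None,fx=f,fy=f,interpolation=cv2.INTER_CUBIC)
    s=cv2.resize(B[y0-4:y1+4,x0-4:x1+4],None,fx=f,fy=f,interpolation=cv2.INTER_CUBIC)
    r=cv2.matchTemplate(s,t,cv2.TM_CCOEFF_NORMED);_,m,_,l=cv2.minMaxLoc(r);return (l[0]/f-4,l[1]/f-4,m)
for n,a,b,bx in [("side","side0","s12",{"mand":(272,168,283,181),"block":(263,176,280,215),"tray":(285,130,350,176),"ring":(210,228,245,255),"baybase":(270,200,295,218),"pin":(328,218,352,248),"gusset":(175,380,220,418),"insert":(232,387,248,405)}),("scene","scene0","sc12",{"mand":(249,242,262,266),"block":(260,235,276,250),"ring":(316,230,346,256),"pin":(255,199,274,211),"gus":(395,172,420,202),"ins":(387,166,399,177)})]:
    A=cv2.imread(f"pics/{a}.png");B=cv2.imread(f"pics/{b}.png")
    for k,v in bx.items(): print(n,k,match(A,B,v))
w=manip.camera_params("side")
for P in([.589,-.089,.084],[.59,-.1245,.09]):
    P=np.array(P);print("px per mm x,y",(proj(w,P+[.001,0,0])-proj(w,P)),(proj(w,P+[0,.001,0])-proj(w,P)))
A=cv2.imread("pics/side0.png")[165:225,255:300];B=cv2.imread("pics/s12.png")[165:225,255:300]
cv2.imwrite("pics/cmp.png",cv2.resize(np.hstack([A,B]),None,fx=8,fy=8,interpolation=cv2.INTER_NEAREST))
```

```text
side mand (-0.125, 0.0, 0.979543924331665)
side block (-0.125, 0.0, 0.6980721354484558)
side tray (0.0, 0.0, 0.9829050898551941)
side ring (0.0, 0.0, 0.8555620908737183)
side baybase (0.0, -0.25, 0.9612443447113037)
side pin (0.0, 0.0, 0.9746546149253845)
side gusset (0.0, 0.0, 0.9990013837814331)
side insert (0.0, 0.0, 0.998428463935852)
scene mand (0.125, 0.125, 0.9447504281997681)
scene block (0.375, 0.125, 0.6209186315536499)
scene ring (0.0, 0.125, 0.8356773257255554)
scene pin (-4.0, -2.5, 0.47868603467941284)
scene gus (0.0, 0.0, 0.9957677125930786)
scene ins (0.0, 0.0, 0.9965524673461914)
px per mm x,y [[-0.3991 -0.075 ]] [[-0.1267  0.2471]]
px per mm x,y [[-0.3911 -0.0712]] [[-0.121   0.2338]]
```

View pics/cmp.png

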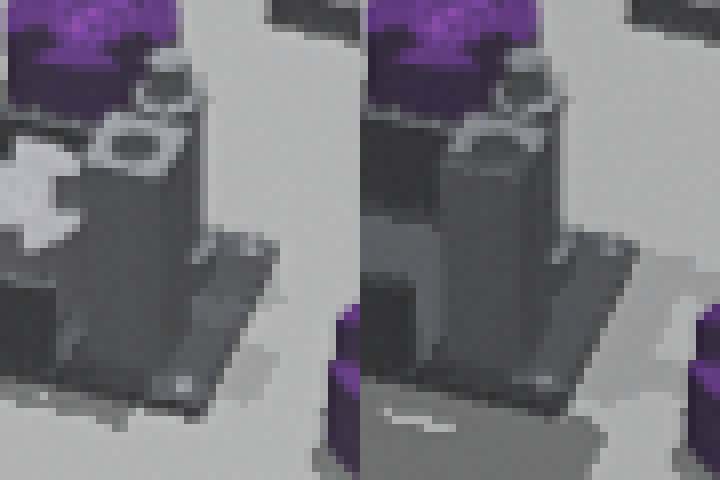

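The mandrel and block match the start images to about 0.1 px in the side view (roughly 0.3 mm). The tray, ring, gusset, insert and pin show no shift there. Handing in.

```bash
python3 -c "
from workcell import manip
print(manip.finish_job())"
```

```text
the job is handed in; nothing more can be done
None
```

The job is done and handed in at about 43 s of the 128 s allowed. I stood the mandrel and then the block upright in the tray. I gripped the anvil front and back, clear of its notches, and set it flat in the kit-plate recess. Then I put the block and the mandrel back at their recorded grasp poses.

**Return spots:** in the side view, the mandrel and block match the start images to about 0.1 px, roughly 0.3 mm. The block's side match was weak (0.70) because the shadows had changed, and its scene match was weaker still (0.62, about 0.4 px). In the wrist view the mandrel looked 0.4–0.8 mm further back, part of which is probably parallax.

**Anvil:** it looked flat in the recess and about central in the wrist and side views.

**Left alone:** the ring, gusset, insert and pin show no shift in the side view. The scene-view check of the pin failed because the gripper was blocking it. I compared the purple look-alikes by eye only, and they looked unmoved.

**Forces:** readings at the end of each move stayed under 10 N, and the gripper finished about 0.2 m up, clear of everything.

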